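# Interlock the heat-sink channels

## Robot

A 6-joint arm with a two-finger parallel gripper is mounted at the origin on the work surface. World frame = base frame: x ahead of the robot, y to its left, z up, the work surface at z = 0. Lengths are in m, angles in rad, forces in N, time in s.
With the tool pointing down it reaches from about 0.25 to 0.725 m from the base axis. Payload 4 kg.
Tool frame: the origin (TCP) lies midway between the tips of the shut fingers; the grasp point (between the pads) lies pinch_z behind it (pinch_z is the distance from the TCP to the grasp point, in m); z points along the fingers, y is the direction in which the jaws open and shut (so a half turn about z gives the same grasp; the last joint's range is limited). The gripper opens to 85 mm and grips with 20 to 120 N. Pads are 22 mm wide; open, the fingers measure 114 mm over their backs; the gripper's body (76 mm by 85 mm) begins 54 mm behind the grasp point. The pads swing forward as they close: fully open they stand 13 mm farther back than shut.
Start: joints at [-1.268, 0.241, 0.005, 1.335, 0, 1.571], TCP at [0.149, -0.477, 0.231] pointing down, gripper open.
Joint ranges: [-2.72, 2.72], [-1.05, 1.87], [-1.09, 1.28], [-1.99, 2.15], [-1.42, 1.44], [-3.14, 3.14]. Speed limits (rad/s): [2.79, 2.79, 3.14, 3.14, 3.14, 3.14].

## Interface

Orientations are given as a unit quaternion [x, y, z, w].
In Python, from workcell import * gives the robot as it stands.
- The arm moves only by the tool move_arm, never from a script. Its argument "motion" is a list of rows, each a list of 3 entries, a list of its own where there are three numbers: the finger opening in mm, from 0 to 85.4, then the shift along the tool's x, y, z in units of 50 mm (1.0 is 50 mm), then the turn about the tool's z in units of 6 degrees (1.0 is 6 degrees). In form: [[claw, [dx, dy, dz], roll], ...]. A call has exactly 10 rows; each row is the pose to reach, as a shift and turn from the pose commanded when the call began, along the tool's axes at that moment; what a row does not reach only later rows make up. A row lasts 1/10 s, in which the tool goes at most 50 mm and 8.59 degrees, less where a joint would pass 70% of its speed; a pose out of reach is approached as far as the arm can. A call with a gripper value outside its range is refused whole. The fingers move at their own pace and stop on an object; the grip force is fixed at half the most. Time passes only in rows, so rows that repeat a pose let the fingers close, or fill a call up. It gives the time, the measured TCP pose, the force and the opening at its end, in the units of the state.
- get_obs(): the state, without advancing time (a new reading comes with each control period).
- camera(name): name is "scene" or "top" or "wrist"; returns a dict with "color" (480x640x3 uint8, red, green, blue), "fx", "fy", "cx", "cy" (pixels), "rvec" (rotation vector, rad) and "tvec" (3), from world to camera coordinates, as OpenCV has them; the wrist camera has in their place "mount" (4x4, takes a point from camera to tool coordinates, whose origin is the TCP and whose axes are the flange's). Camera axes: x right, y down, z forward; pixel columns grow to the right and rows downward; lengths in m; the calibration is good to about 2 mm. A picture is of the moment at which its call begins: read the wrist's pose just before it. There is no depth.
- job_done(): hands the job in, once; it reports no verdict.
The state is a dict: "clock": time; "joint_pos": joint angles; "joint_vel": joint speeds; "tau": joint torques, N m; "eef_pos": TCP position; "tool_rot": TCP orientation; "ft_force": force on the tool from outside, world axes, zero at the start; "ft_torque": the same for the moment, N m; "grip_width": finger opening in m.
Only numpy, scipy, OpenCV 4.12 (cv2) and the standard library are available. Lean on these libraries where they do the work, as an engineer would, in place of code of your own. Each camera call takes 0.05 s, during which the arm holds its last target.

## Task

Two aluminium heat-sink channels lie side by side in the grey tray, open side up. Take the upside-down channel of the same width (the wide one with a black power module on its back, not the narrow one) and lower it, without dropping it, astride the seam between the two, so that it interlocks with them: one of its legs down in each trough, fully seated and level, parallel to them and with the ends about even. Leave the two in the tray and the narrow channel where they are.

Things in the scene. Friction and masses are not known exactly. Their poses are not given: they have to be found in the camera images.
- spare: To be placed: bare aluminium U-channel, 110 long (x) x 60 wide (y), walls 4, open side down: two 30 mm legs stand on the bench, flat web on top (upper face 34 above leg tips). Mid-web, a black module 40 (x) x 24 (y) x 30 high is bolted on, sides free to grip, top 64 above leg tips. About 200 g, loose. Origin: middle, in the plane of the leg tips; z up. A half turn makes no difference.
- base_a: Plain channel of the same section, open side up in a fixed grey tray (rim 14 high): web below, legs to 34 above its underside, trough 52 wide, floor 4 above underside. Origin: centre of underside; x along it, z up. base_b lies parallel on its +y side, centres 64 apart. Interlocked, the flipped one's origin is midway, 4 above this origin; 20 off sideways its legs strike the inner legs. Loose.
- base_b: The second plain open-up channel in the tray, same as base_a (110 x 60, walls 4, legs to 34), parallel to it; base_a lies on its -y side, centres 64 apart (4 gap). Origin: centre of its underside; x along its length, z up. Loose.
- narrow: Bystander, leave alone: upside-down aluminium channel like the one to place, as long (110) and as high, with the same black module on its back, but only 36 wide. Origin: middle, in the plane of the leg tips; x along its length, z up. Loose.
There are look-alikes about, which are no part of the job. Leave any green or orange look-alike of the base_a alone.

How it is judged:
By the outcome, as a careful person would: the job done as asked, in the order asked, and still so for the second after the job is handed in, with the robot touching nothing.
It also fails if it takes over 32 s, if anything falls off the work surface, if the arm or the gripper's body presses on something with over 40 N, if the wrist force passes 120 N, or if a joint passes its speed limit or range.

## Working session

There is one attempt and no reset: what is moved stays moved. The work goes in short steps, Python scripts to look and compute and a tool call to move; the robot and the scene stay as the last step left them, time stands still between calls to the robot, and variables do not carry over. Pictures are saved under pics/ and viewed, and the job is handed in when it is done.

Besides the shell and the picture viewer there is one more tool, called in YAML: its name, and indented under it one key for each argument. move_arm: Moves the arm, as the interface text tells. Its arguments: {"type":"object","properties":{"motion":{"type":"array","items":{"type":"array"}}},"required":["motion"]}

```bash
ls; mkdir -p pics
cat > look.py <<'E'
import sys,cv2
from workcell import *
for n in sys.argv[2:]:
    c=camera(n); cv2.imwrite(f'pics/{sys.argv[1]}_{n}.png',c['color'][:,:,::-1])
    print(n,{k:v for k,v in c.items() if k!='color'})
o=get_obs(); print(o)
E
python3 look.py a scene top wrist
```

```text
pics
scene {'fx': 491.3314965309505, 'fy': 491.3314965309505, 'cx': 318.7292809169925, 'cy': 239.80146169173764, 'rvec': array([ 2.30404445,  0.96762401, -0.3326733 ]), 'tvec': array([-0.33998701, -0.26728994,  1.16385715])}
top {'fx': 454.11654136119483, 'fy': 454.11654136119483, 'cx': 314.8298662777721, 'cy': 238.91511771739087, 'rvec': array([ 2.14227592, -2.11216165,  0.19513331]), 'tvec': array([-0.01539288,  0.53515293,  0.71789712])}
wrist {'fx': 393.1753558030933, 'fy': 393.1753558030933, 'cx': 313.0905925502315, 'cy': 240.65466398421725, 'mount': array([[ 7.00526349e-04, -9.59804550e-01, -2.80668374e-01,
         7.10312745e-02],
       [ 9.99999754e-01,  6.63010034e-04,  2.28619024e-04,
        -8.24762587e-04],
       [-3.33436310e-05, -2.80668465e-01,  9.59804778e-01,
        -1.43261741e-01],
       [ 0.00000000e+00,  0.00000000e+00,  0.00000000e+00,
         1.00000000e+00]])}
{'clock': 0.15, 'joint_pos': array([-1.26802187e+00,  2.41285853e-01,  4.02037909e-03,  1.33521459e+00,
       -4.60897512e-05,  1.57075427e+00]), 'joint_vel': array([ 9.31147126e-04, -2.17446872e-03,  3.42411426e-03, -9.39066077e-05,
        4.12163833e-05, -3.51182365e-04]), 'tau': array([ 3.94953190e-05, -3.72634184e+01,  2.52638483e+01,  1.23454817e-02,
       -4.73654097e-06,  1.41755032e-05]), 'eef_pos': array([ 0.14892471, -0.47679087,  0.23058945]), 'tool_rot': array([ 9.88559297e-01,  1.50830394e-01, -1.49726053e-04, -8.28769615e-04]), 'ft_force': array([0.26847089, 0.36200496, 0.19785086]), 'ft_torque': array([0.01354499, 0.02202708, 0.0243819 ]), 'grip_width': 0.08528087450286434}
```

View pics/a_scene.png

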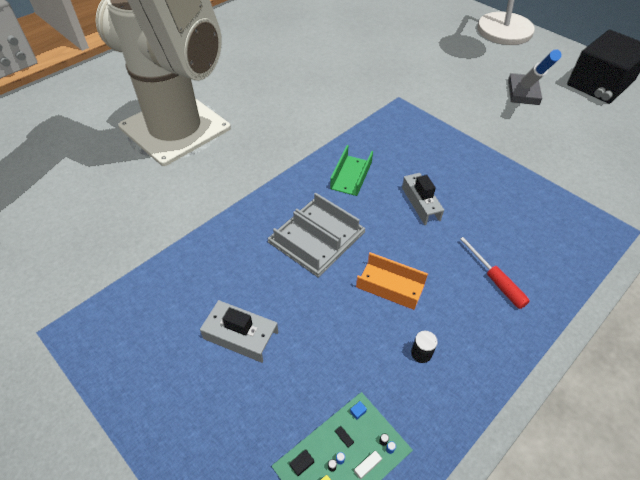

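View pics/a_top.png

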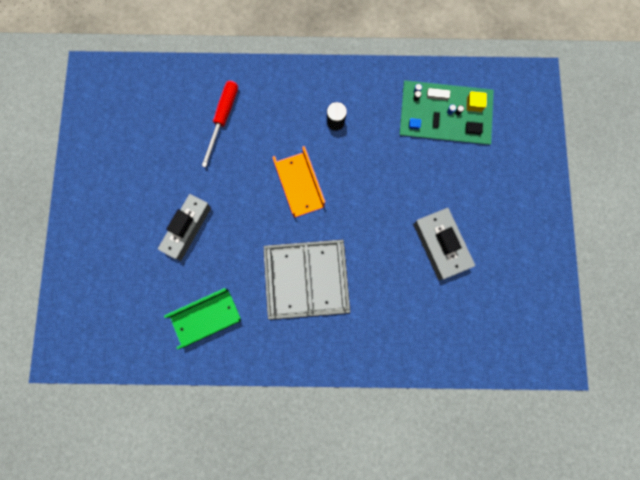

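View pics/a_wrist.png

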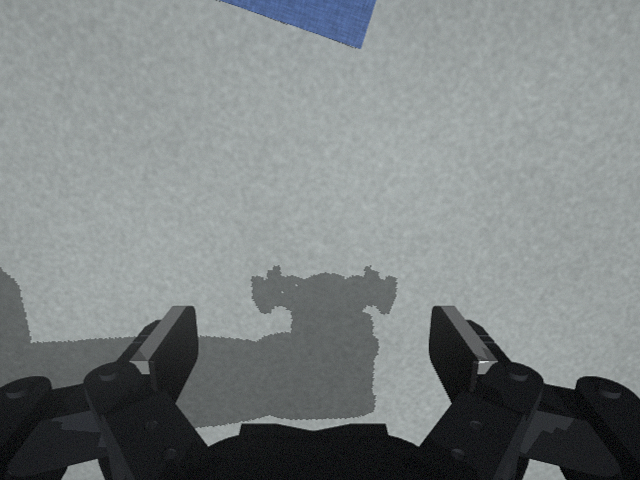

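```bash
python3 -c "
import workcell as w
print([(n,getattr(w,n)) for n in dir(w) if not n.startswith('__')])"
```

```text
[('Unreachable', <class 'workcell.Unreachable'>), ('camera', <function make.<locals>.drawn_camera at 0x7f28a6a68180>), ('get_obs', <function make.<locals>.<lambda> at 0x7f28a6a68680>), ('job_done', <function connect.<locals>.done at 0x7f28a69db7e0>), ('pinch_z', 0.0187)]
```

The scene view shows the wide spare at (240,328), the tray at (316,235) and the narrow channel at (423,195). In the top view they are at (445,245), (307,280) and (184,228).

```bash
cat > h.py <<'E'
import numpy as np,cv2
from scipy.spatial.transform import Rotation as R
from workcell import *
def cam(n):
    o=get_obs(); c=camera(n)
    if n=='wrist':
        T=np.eye(4);T[:3,:3]=R.from_quat(o['tool_rot']).as_matrix();T[:3,3]=o['eef_pos']
        M=T@c['mount']; c['Rcw']=M[:3,:3]; c['C']=M[:3,3]
    else:
        Rm=cv2.Rodrigues(c['rvec'])[0]; c['Rcw']=Rm.T; c['C']=-Rm.T@c['tvec']
    return c
def ray(c,uv):
    uv=np.atleast_2d(np.asarray(uv,float))
    d=np.c_[(uv[:,0]-c['cx'])/c['fx'],(uv[:,1]-c['cy'])/c['fy'],np.ones(len(uv))]@c['Rcw'].T
    return d
def plane(c,uv,z):
    d=ray(c,uv); return c['C']+d*((z-c['C'][2])/d[:,2])[:,None]
def tri(c1,u1,c2,u2):
    d1=ray(c1,u1);d2=ray(c2,u2);out=[]
    for a,b in zip(d1,d2):
        s=np.linalg.lstsq(np.c_[a,-b],c2['C']-c1['C'],rcond=None)[0]
        p,q=c1['C']+s[0]*a,c2['C']+s[1]*b; out.append(np.r_[(p+q)/2,np.linalg.norm(p-q)])
    return np.array(out)
def proj(c,P):
    q=(np.atleast_2d(P)-c['C'])@c['Rcw']; return np.c_[c['fx']*q[:,0]/q[:,2]+c['cx'],c['fy']*q[:,1]/q[:,2]+c['cy']]
E
python3 - <<'E'
from h import *
np.set_printoptions(precision=4,suppress=True)
t=cam('top');s=cam('scene')
print(t['C'],s['C'])
im=t['color'];
hsv=cv2.cvtColor(im,cv2.COLOR_RGB2HSV)
m=((hsv[...,1]<60)).astype(np.uint8)
m[:60]=0;m[380:]=0;m[:,:60]=0;m[:,560:]=0
n,l,st,ce=cv2.connectedComponentsWithStats(m)
for i in range(1,n):
    if st[i,4]>300:
        c=max(cv2.findContours((l==i).astype(np.uint8),0,1)[0],key=len)
        r=cv2.minAreaRect(c);z=.014 if st[i,4]>4000 else .034
        b=cv2.boxPoints(r);P=plane(t,b,z)
        print(st[i],r);print(P,P.mean(0))
for n,c in(('top',t),('scene',s)):
    a=c['color']
    x,y=(445,245) if n=='top' else (240,325)
    cv2.imwrite(f'pics/b_{n}.png',cv2.resize(a[y-40:y+40,x-50:x+50,::-1],None,fx=8,fy=7.5,interpolation=2)[:600])
E
```

```text
[ 0.3971 -0.0075  0.8026] [ 0.9023 -0.4153  0.745 ]
[327 102  20  25 345] ((336.7647399902344, 113.05883026123047), (22.798349380493164, 19.887920379638672), 75.96376037597656)
[[ 0.7871 -0.0217  0.034 ]
 [ 0.797  -0.0568  0.034 ]
 [ 0.7542 -0.0669  0.034 ]
 [ 0.7443 -0.0321  0.034 ]] [ 0.7707 -0.0444  0.034 ]
[ 158  195   52   65 1620] ((183.65383911132812, 226.7307586669922), (26.91553497314453, 64.87015533447266), 29.744882583618164)
[[0.5179 0.2641 0.034 ]
 [0.6186 0.2155 0.034 ]
 [0.5951 0.1732 0.034 ]
 [0.4954 0.2226 0.034 ]] [0.5567 0.2189 0.034 ]
[ 415  208   60   71 2424] ((443.85443115234375, 243.56549072265625), (65.384765625, 38.48308181762695), 65.77225494384766)
[[ 0.5709 -0.1774  0.034 ]
 [ 0.6    -0.2394  0.034 ]
 [ 0.4959 -0.2811  0.034 ]
 [ 0.4681 -0.2203  0.034 ]] [ 0.5337 -0.2296  0.034 ]
[ 264  240   86   79 6004] ((305.75469970703125, 279.058837890625), (73.79668426513672, 82.13915252685547), 85.48600769042969)
[[ 0.5285  0.0852  0.014 ]
 [ 0.5422 -0.059   0.014 ]
 [ 0.4141 -0.0692  0.014 ]
 [ 0.4012  0.0708  0.014 ]] [0.4715 0.0069 0.014 ]
```

move_arm:
  motion:
    - [85,[0.9,-0.24,0],0]
    - [85,[1.8,-0.48,0],0]
    - [85,[2.7,-0.73,0],-0.2]
    - [85,[3.5,-0.97,0],-0.4]
    - [85,[4.4,-1.2,0],-0.6]
    - [85,[5.3,-1.45,0],-0.8]
    - [85,[6.2,-1.7,0],-0.8]
    - [85,[7.1,-1.9,0],-0.8]
    - [85,[8.0,-2.2,0],-0.8]
    - [85,[8.8,-2.4,0],-0.8]

```text
clock: 1.25
eef_pos: [0.5349, -0.2297, 0.2311]
tool_rot: [0.981, 0.193, -0.0, -0.0]
ft_force: [-0.4, -0.5, -0.0]
grip_width: 0.0846
```

```bash
sleep 0
python3 - <<'E'
from h import *
o=get_obs();print(o['clock'],o['eef_pos'],o['tool_rot'],o['joint_vel'].round(2),o['ft_force'])
np.save('pose1.npy',np.r_[o['eef_pos'],o['tool_rot']])
c=cam('wrist');np.save('w1.npy',c,allow_pickle=True)
cv2.imwrite('pics/c_wrist.png',c['color'][:,:,::-1])
E
```

```text
1.25 [ 0.53489337 -0.22966343  0.23113308] [ 9.81267469e-01  1.92650306e-01 -2.29085104e-05 -1.13469079e-04] [ 0.59  0.47  0.7   0.22 -0.01  0.59] [-0.37081829 -0.49448604 -0.01114255]
```

View pics/c_wrist.png

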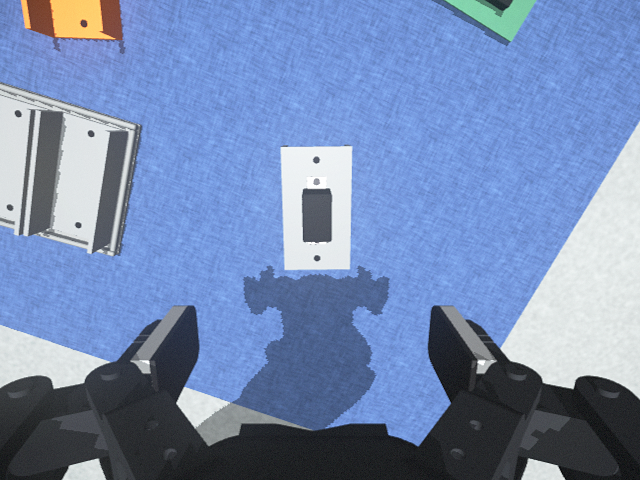

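The spare's web spans about (281,147)–(351,270), with the module at (317,217). It is upright in the view, so the yaw is nearly aligned. The arm was still settling during that picture, so I'll take it again.

```bash
cat > sp.py <<'E'
from h import *
import sys
np.set_printoptions(precision=4,suppress=True)
o=get_obs();print(o['clock'],o['eef_pos'],o['tool_rot'],abs(o['joint_vel']).max())
c=cam('wrist');np.save(sys.argv[1],c,allow_pickle=True)
h=cv2.cvtColor(c['color'],cv2.COLOR_RGB2HSV)
x0,y0,x1,y1=map(int,sys.argv[2:6])
m=np.zeros((480,640),np.uint8);m[y0:y1,x0:x1]=((h[...,1]<50)&(h[...,2]>150))[y0:y1,x0:x1]
k=max(cv2.findContours(m,0,1)[0],key=cv2.contourArea)
print(cv2.boundingRect(k),cv2.minAreaRect(k))
b=cv2.boxPoints(cv2.minAreaRect(k))
m2=np.zeros((480,640),np.uint8);x,y,w,hh=cv2.boundingRect(k);f=h[y+5:y+hh-5,x+5:x+w-5];m2[y+5:y+hh-5,x+5:x+w-5]=f[...,2]<90
k2=max(cv2.findContours(m2,0,1)[0],key=cv2.contourArea);b2=cv2.boxPoints(cv2.minAreaRect(k2))
def o4(b): b=b[np.argsort(b[:,1])];t,u=b[:2],b[2:];return np.r_[t[np.argsort(t[:,0])],u[np.argsort(u[:,0])]]
b,b2=o4(b),o4(b2)
print(b.round(1).tolist(),b2.round(1).tolist())
for B,z in((b,.034),(b2,.064)):
    P=plane(c,B,z);ax=P[:2].mean(0)-P[2:].mean(0)
    print(P[:,:2].tolist(),'mid',P.mean(0),'yaw',np.degrees(np.arctan2(ax[1],ax[0])),'len',np.linalg.norm(ax),np.linalg.norm(P[0]-P[1]))
np.save(sys.argv[1]+'_b.npy',np.r_[b,b2])
E
python3 sp.py w2.npy 230 120 400 300
```

```text
1.3 [ 0.5399 -0.2263  0.2304] [ 0.9808  0.1952  0.0022 -0.001 ] 0.11023013499174102
(283, 154, 71, 123) ((318.0, 215.0), (122.0, 70.0), 90.0)
[[283.0, 154.0], [353.0, 154.0], [283.0, 276.0], [353.0, 276.0]] [[305.0, 197.0], [331.0, 197.0], [305.0, 202.0], [331.0, 202.0]]
[[0.575026943062825, -0.18303946948140618], [0.5977465304017573, -0.23773659142476042], [0.4723030913024771, -0.2231764599388595], [0.49712252471699414, -0.28287038193570346]] mid [ 0.5355 -0.2317  0.034 ] yaw 22.749987414512663 len 0.11025136871540127 0.05922798998562705
[[0.5531916746131268, -0.21274902478085184], [0.5611222568615645, -0.23183557330617624], [0.5494683714710715, -0.2142705341194411], [0.5574273992710072, -0.2334247911614563]] mid [ 0.5553 -0.2231  0.064 ] yaw 22.750224869214318 len 0.004021993670107886 0.020668586536306686
```

move_arm:
  motion:
    - [85,[-0.12,0.07,0.3],0]
    - [85,[-0.12,0.07,0.7],0]
    - [85,[-0.12,0.07,1.1],0]
    - [85,[-0.12,0.07,1.4],0]
    - [85,[-0.12,0.07,1.6],0]
    - [85,[-0.12,0.07,1.6],0]
    - [85,[-0.12,0.07,1.6],0]
    - [85,[-0.12,0.07,1.6],0]
    - [85,[-0.12,0.07,1.6],0]
    - [85,[-0.12,0.07,1.6],0]

```text
clock: 2.35
eef_pos: [0.5295, -0.2372, 0.1521]
tool_rot: [0.981, 0.192, 0.001, 0.0]
ft_force: [-0.3, -0.6, -0.6]
grip_width: 0.085
```

```bash
python3 sp.py w3.npy 200 60 430 330
python3 - <<'E'
from h import *
np.set_printoptions(precision=4,suppress=True)
a=np.load('w2.npy',allow_pickle=True).item();b=np.load('w3.npy',allow_pickle=True).item()
print(tri(a,np.load('w2.npy_b.npy')[:4],b,np.load('w3.npy_b.npy')[:4]))
cv2.imwrite('pics/d_wrist.png',b['color'][:,:,::-1])
E
```

```text
2.35 [ 0.5295 -0.2372  0.1521] [0.9814 0.1921 0.0006 0.0004] 0.00416240203065477
(262, 140, 94, 158) ((308.5, 218.5), (157.0, 93.0), 90.0)
[[262.0, 140.0], [355.0, 140.0], [262.0, 297.0], [355.0, 297.0]] [[291.0, 207.0], [328.0, 207.0], [291.0, 264.0], [328.0, 264.0]]
[[0.5745225069365109, -0.1825213028543161], [0.5971570990427423, -0.23800965455248482], [0.4712063126468947, -0.2203537190105991], [0.49656252266773077, -0.2825897926938576]] mid [ 0.5349 -0.2309  0.034 ] yaw 22.00658330078458 len 0.1099675310022309 0.05992730541243398
[[0.5469082609262126, -0.21503808374839561], [0.5552626041886346, -0.23552857410528247], [0.5132402238352537, -0.22815987433697316], [0.521950283453729, -0.2495324771458651]] mid [ 0.5343 -0.2321  0.064 ] yaw 22.046954428519108 len 0.03613229715000111 0.022128155061189564
[[ 0.5754 -0.1833  0.0413  0.0006]
 [ 0.5973 -0.2402  0.0129  0.0002]
 [ 0.4823 -0.2204  0.0584  0.0022]
 [ 0.4988 -0.2813  0.0396  0.0005]]
```

View pics/d_wrist.png

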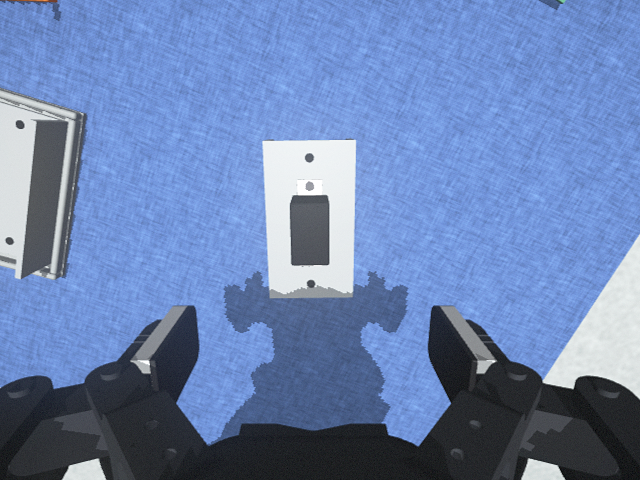

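Web corners are at about (263,140), (355,140), (353,297) and (269,297), and the module top's near edge is at (291–329,265). Next I'll compute the yaw from fitted edges.

```bash
cat > edge.py <<'E'
from h import *
import sys
np.set_printoptions(precision=4,suppress=True)
def spare(c,x0,y0,x1,y1,rows,z=.034):
    h=cv2.cvtColor(c['color'],cv2.COLOR_RGB2HSV);m=(h[...,1]<50)
    L=[];Rr=[]
    for r in rows:
        q=np.nonzero(m[r,x0:x1])[0]+x0; L.append((q[0]-.5,r));Rr.append((q[-1]+.5,r))
    PL,PR=plane(c,L,z),plane(c,Rr,z)
    fl=cv2.fitLine(PL[:,:2].astype(np.float32),cv2.DIST_HUBER,0,.01,.01).ravel();fr=cv2.fitLine(PR[:,:2].astype(np.float32),cv2.DIST_HUBER,0,.01,.01).ravel()
    ya=[np.degrees(np.arctan(f[1]/f[0])) for f in(fl,fr)]
    print('yaws',ya); a=np.radians(np.mean(ya));n=np.array([-np.sin(a),np.cos(a)])
    print('side offs',(PL[:,:2]@n).mean(),(PR[:,:2]@n).mean(),'n',n)
    return a,((PL[:,:2]@n).mean()+(PR[:,:2]@n).mean())/2
if __name__=='__main__':
    b=np.load('w3.npy',allow_pickle=True).item()
    a,off=spare(b,220,100,420,330,range(145,280,3))
    P=plane(b,[[309,140],[311,297.5]],.034)[:,:2];d=np.array([np.cos(a),np.sin(a)]);n=np.array([-d[1],d[0]])
    print(P@d, 'centre',d*(P@d).mean()+n*off)
    o=get_obs();q=R.from_quat(o['tool_rot']).as_matrix();print(q)
E
python3 edge.py
```

```text
yaws [np.float32(22.931843), np.float32(22.61752)]
side offs -0.390687761486779 -0.4509679844036236 n [-0.3871  0.922 ]
[0.4588 0.3484] centre [ 0.535  -0.2318]
[[ 0.9262  0.3771  0.0009]
 [ 0.3771 -0.9262 -0.0005]
 [ 0.0006  0.0008 -1.    ]]
```

move_arm:
  motion:
    - [85,[0.14,-0.06,0.3],-0.1]
    - [85,[0.14,-0.06,0.7],-0.1]
    - [85,[0.14,-0.06,1.1],-0.1]
    - [85,[0.14,-0.06,1.5],-0.1]
    - [85,[0.14,-0.06,1.9],-0.1]
    - [85,[0.14,-0.06,2.15],-0.1]
    - [85,[0.14,-0.06,2.24],-0.1]
    - [85,[0.14,-0.06,2.24],-0.1]
    - [85,[0.14,-0.06,2.24],-0.1]
    - [85,[0.14,-0.06,2.24],-0.1]

```text
clock: 3.4
eef_pos: [0.5353, -0.232, 0.0405]
tool_rot: [0.98, 0.197, 0.001, 0.001]
ft_force: [0.2, 1.2, 0.7]
grip_width: 0.085
```

move_arm:
  motion:
    - [50,[0,0,0],0]
    - [40,[0,0,0],0]
    - [30,[0,0,0],0]
    - [10,[0,0,0],0]
    - [10,[0,0,0],0]
    - [10,[0,0,0],0]
    - [10,[0,0,0],0]
    - [10,[0,0,0],0]
    - [10,[0,0,0],0]
    - [10,[0,0,0],0]

```text
clock: 4.4
eef_pos: [0.5346, -0.2319, 0.0396]
tool_rot: [0.98, 0.197, 0.0, 0.0]
ft_force: [-0.2, -1.7, 2.8]
grip_width: 0.0227
```

```bash
python3 look.py e wrist scene | tail -8
```

```text
-1.43263923e-01],
       [ 0.00000000e+00,  0.00000000e+00,  0.00000000e+00,
         1.00000000e+00]])}
scene {'fx': 491.3314965309505, 'fy': 491.3314965309505, 'cx': 318.7292809169925, 'cy': 239.80146169173764, 'rvec': array([ 2.30404445,  0.96762401, -0.3326733 ]), 'tvec': array([-0.33998701, -0.26728994,  1.16385715])}
{'clock': 4.5, 'joint_pos': array([-4.09011069e-01,  5.47643964e-01, -6.13645706e-02,  9.60990050e-01,
       -2.16196073e-04,  2.33560636e+00]), 'joint_vel': array([-0.00024435,  0.00115691,  0.00074878, -0.00014653,  0.00154654,
        0.00047114]), 'tau': array([ 6.81986734e-01, -4.55410731e+01,  2.00938636e+01,  1.50868208e-01,
        3.01778773e-01,  2.39356753e-02]), 'eef_pos': array([ 0.53468485, -0.23183385,  0.03961638]), 'tool_rot': array([9.80365846e-01, 1.97186807e-01, 2.65800501e-04, 3.16438812e-04]), 'ft_force': array([-0.24234932, -0.37591556,  3.44662409]), 'ft_torque': array([-0.20202646,  0.0519641 ,  0.04703126]), 'grip_width': 0.022975887179754434}
```

View pics/e_wrist.png

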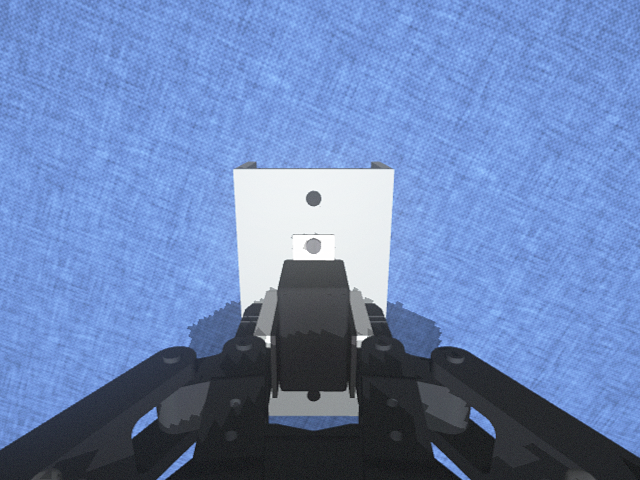

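Run:
```python
import cv2
a=cv2.imread('pics/a_top.png')[230:330,250:365];cv2.imwrite('pics/f.png',cv2.resize(a,None,fx=6,fy=6,interpolation=2))
a=cv2.imread('pics/a_scene.png')[190:275,262:372];cv2.imwrite('pics/f2.png',cv2.resize(a,None,fx=7,fy=7,interpolation=2))
```

```text
(no output)
```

View pics/f.png

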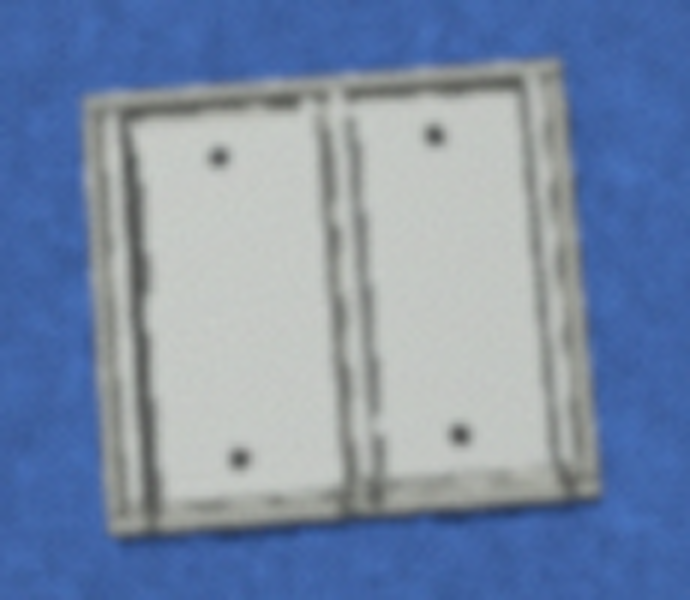

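View pics/f2.png

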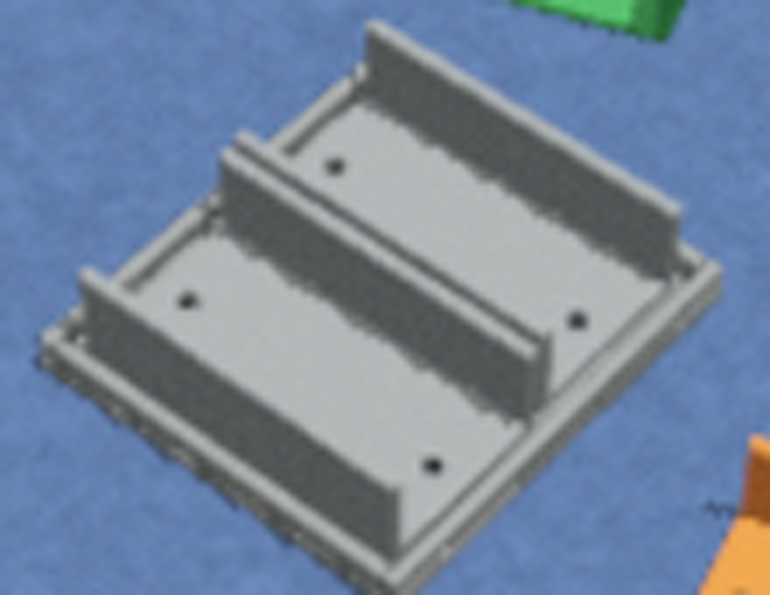

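The floor holes show clearly in both crops: in the top crop at (219,157), (434,135), (238,459) and (460,435), and in the scene crop at (577,321), (433,466), (335,166) and (188,300). I'll triangulate them.

Run:
```python
from h import *
np.set_printoptions(precision=4,suppress=True)
t=cam('top');s=cam('scene')
a=cv2.cvtColor(cv2.imread('pics/a_top.png'),6);b=cv2.cvtColor(cv2.imread('pics/a_scene.png'),6)
def ref(g,p):
    x,y=np.round(p).astype(int);w=g[y-3:y+4,x-3:x+4].astype(float);w=np.clip(np.median(w)-20-w,0,None);Y,X=np.mgrid[-3:4,-3:4];return [x+(w*X).sum()/w.sum(),y+(w*Y).sum()/w.sum()]
T=[ref(a,np.array(p)/6+[249.6,229.6]) for p in [(219,157),(434,135),(238,459),(460,435)]]
S=[ref(b,np.array(p)/7+[261.6,189.6]) for p in [(577,321),(433,466),(335,166),(188,300)]]
print(T,S)
P=tri(t,T,s,S);print(P,P.mean(0))
for n,Q in(('tri',P),('top.008',plane(t,T,.008)),('sc.008',plane(s,S,.008))):
  bb,aa=Q[0]-Q[2],Q[1]-Q[3];print(n,Q.mean(0),[np.degrees(np.arctan2(v[1],v[0])) for v in(bb,aa)],np.linalg.norm(bb[:2]),[np.degrees(np.arctan2(-(v[0]),v[1])) for v in(Q[0]-Q[1],Q[2]-Q[3])],np.linalg.norm((Q[0]-Q[1])[:2]))
```

```text
[[np.float64(286.0459183673469), np.float64(255.78061224489795)], [np.float64(321.9904761904762), np.float64(252.1)], [np.float64(289.48477157360406), np.float64(306.002538071066)], [np.float64(326.2421052631579), np.float64(302.04)]] [[np.float64(344.02364066193854), np.float64(235.35224586288416)], [np.float64(323.35402298850573), np.float64(256.0919540229885)], [np.float64(309.3909090909091), np.float64(213.33939393939394)], [np.float64(288.3837535014006), np.float64(232.56582633053222)]]
[[ 0.5117  0.0425  0.0071  0.0005]
 [ 0.5192 -0.0211  0.0068  0.0008]
 [ 0.4238  0.0342  0.0069  0.0007]
 [ 0.4315 -0.0296  0.007   0.001 ]] [0.4715 0.0065 0.0069 0.0007]
tri [0.4715 0.0065 0.0069 0.0007] [np.float64(5.387119336086695), np.float64(5.494743991787554)] 0.0882877812706084 [np.float64(6.669645305137004), np.float64(6.825751325309232)] 0.06405322683389232
top.008 [0.4717 0.0067 0.008 ] [np.float64(5.325207353920475), np.float64(5.446422874633541)] 0.0880977366658668 [np.float64(6.731429502927909), np.float64(6.8998008689565395)] 0.06386509704209321
sc.008 [0.4719 0.0056 0.008 ] [np.float64(5.54504065425441), np.float64(5.477974992278132)] 0.08815796894330932 [np.float64(6.683390376053772), np.float64(6.6998345438952835)] 0.06424469194432869
```

move_arm:
  motion:
    - [10,[0,0,-0.1],0]
    - [10,[0,0,-0.3],0]
    - [10,[0,0,-0.6],0]
    - [10,[0,0,-0.9],0]
    - [10,[0,0,-1.2],0]
    - [10,[0,0,-1.5],0]
    - [10,[0,0,-1.8],0]
    - [10,[0,0,-1.95],0]
    - [10,[0,0,-2.0],0]
    - [10,[0,0,-2.0],0]

```text
clock: 5.6
eef_pos: [0.5343, -0.2314, 0.1393]
tool_rot: [0.98, 0.197, -0.0, -0.0]
ft_force: [-0.4, 0.9, -1.7]
grip_width: 0.023
```

move_arm:
  motion:
    - [10,[0.03,-0.2,0],0.1]
    - [10,[0.08,-0.6,0],0.3]
    - [10,[0.15,-1.1,0],0.6]
    - [10,[0.23,-1.65,0],1.0]
    - [10,[0.31,-2.2,0],1.3]
    - [10,[0.39,-2.8,0],1.65]
    - [10,[0.47,-3.4,0],2.0]
    - [10,[0.55,-4.0,0],2.35]
    - [10,[0.63,-4.5,0],2.65]
    - [10,[0.66,-4.75,0],2.8]

```text
clock: 6.6
eef_pos: [0.471, 0.0026, 0.1385]
tool_rot: [0.999, 0.053, -0.001, -0.001]
ft_force: [-0.1, 0.2, -1.3]
grip_width: 0.0227
```

move_arm:
  motion:
    - [10,[0.01,-0.08,0],0.05]
    - [10,[0.01,-0.08,0],0.05]
    - [10,[0.01,-0.08,0],0.05]
    - [10,[0.01,-0.08,0],0.05]
    - [10,[0.01,-0.08,0],0.05]
    - [10,[0.01,-0.08,0],0.05]
    - [10,[0.01,-0.08,0],0.05]
    - [10,[0.01,-0.08,0],0.05]
    - [10,[0.01,-0.08,0],0.05]
    - [10,[0.01,-0.08,0],0.05]

```text
clock: 7.6
eef_pos: [0.4731, 0.0042, 0.1393]
tool_rot: [0.999, 0.049, 0.0, 0.0]
ft_force: [0.1, 0.4, -1.7]
grip_width: 0.023
```

```bash
python3 look.py g wrist scene top| tail -6; python3 -c "
from h import *
q=get_obs()['tool_rot'];print(np.degrees(2*np.arctan2(q[1],q[0])))"
```

```text
scene {'fx': 491.3314965309505, 'fy': 491.3314965309505, 'cx': 318.7292809169925, 'cy': 239.80146169173764, 'rvec': array([ 2.30404445,  0.96762401, -0.3326733 ]), 'tvec': array([-0.33998701, -0.26728994,  1.16385715])}
top {'fx': 454.11654136119483, 'fy': 454.11654136119483, 'cx': 314.8298662777721, 'cy': 238.91511771739087, 'rvec': array([ 2.14227592, -2.11216165,  0.19513331]), 'tvec': array([-0.01539288,  0.53515293,  0.71789712])}
{'clock': 7.75, 'joint_pos': array([ 8.99688691e-03,  2.51098246e-01, -2.30792567e-01,  1.08890005e+00,
        1.39233327e-05,  3.05189676e+00]), 'joint_vel': array([ 0.0002374 , -0.00135415,  0.00070512,  0.00011096, -0.00130093,
        0.00087038]), 'tau': array([-1.21076539e-02, -3.64657545e+01,  2.37877268e+01, -6.84288480e-04,
       -5.81848253e-04, -4.64331072e-05]), 'eef_pos': array([0.47308734, 0.00426065, 0.13932266]), 'tool_rot': array([ 9.98782714e-01,  4.93263638e-02,  3.00842233e-06, -6.84588301e-06]), 'ft_force': array([-0.42699747,  1.03310024, -2.1657784 ]), 'ft_torque': array([2.87845704e-02, 1.27119624e-02, 8.14136838e-05]), 'grip_width': 0.02309187361185284}
5.654679571193169
```

View pics/g_wrist.png

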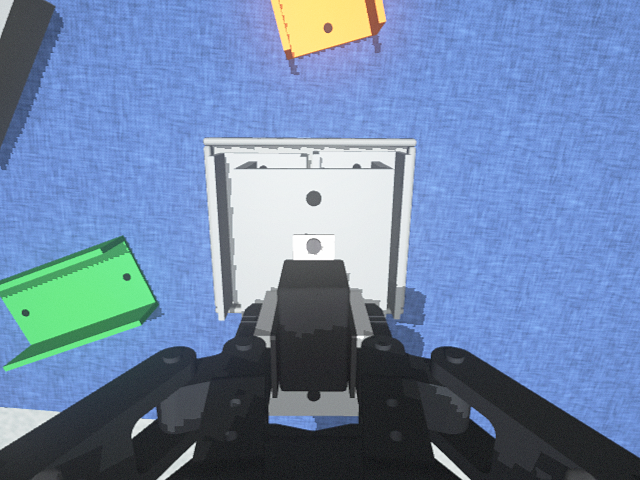

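View pics/g_scene.png

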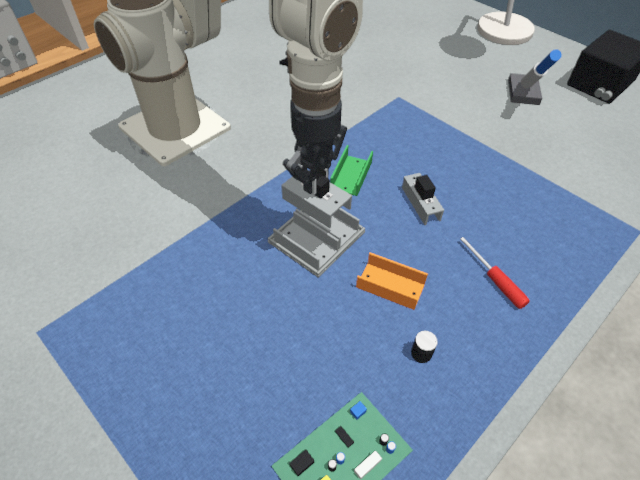

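move_arm:
  motion:
    - [10,[-0.03,-0.05,0.1],0]
    - [10,[-0.03,-0.05,0.3],0]
    - [10,[-0.03,-0.05,0.5],0]
    - [10,[-0.03,-0.05,0.7],0]
    - [10,[-0.03,-0.05,0.9],0]
    - [10,[-0.03,-0.05,1.1],0]
    - [10,[-0.03,-0.05,1.2],0]
    - [10,[-0.03,-0.05,1.3],0]
    - [10,[-0.03,-0.05,1.4],0]
    - [10,[-0.03,-0.05,1.4],0]

```text
clock: 8.75
eef_pos: [0.471, 0.0066, 0.0688]
tool_rot: [0.999, 0.049, -0.0, -0.0]
ft_force: [0.2, 0.5, -1.3]
grip_width: 0.0228
```

move_arm:
  motion:
    - [10,[0,0,0.05],0]
    - [10,[0,0,0.1],0]
    - [10,[0,0,0.15],0]
    - [10,[0,0,0.2],0]
    - [10,[0,0,0.25],0]
    - [10,[0,0,0.28],0]
    - [10,[0,0,0.31],0]
    - [10,[0,0,0.34],0]
    - [10,[0,0,0.36],0]
    - [10,[0,0,0.36],0]

```text
clock: 9.75
eef_pos: [0.4713, 0.0066, 0.0512]
tool_rot: [0.999, 0.049, -0.0, -0.0]
ft_force: [0.3, -0.1, -0.8]
grip_width: 0.0229
```

```bash
python3 look.py i wrist scene| tail -6; python3 -c "
import cv2
a=cv2.imread('pics/i_scene.png')[160:280,250:380];cv2.imwrite('pics/i2.png',cv2.resize(a,None,fx=5,fy=5,interpolation=2))"
```

```text
1.00000000e+00]])}
scene {'fx': 491.3314965309505, 'fy': 491.3314965309505, 'cx': 318.7292809169925, 'cy': 239.80146169173764, 'rvec': array([ 2.30404445,  0.96762401, -0.3326733 ]), 'tvec': array([-0.33998701, -0.26728994,  1.16385715])}
{'clock': 9.85, 'joint_pos': array([ 1.38828437e-02,  3.48728539e-01, -3.58051250e-01,  8.64018064e-01,
       -4.08013116e-06,  3.05693386e+00]), 'joint_vel': array([ 0.00019823, -0.00033159, -0.00024585,  0.00150559, -0.00136368,
       -0.00060626]), 'tau': array([-1.10553033e-04, -3.79256737e+01,  2.05032349e+01,  1.45896760e-03,
        1.32371069e-04,  8.89771371e-06]), 'eef_pos': array([0.47135411, 0.00654292, 0.05132033]), 'tool_rot': array([ 9.98786439e-01,  4.92508860e-02, -8.34724647e-07,  2.01179209e-06]), 'ft_force': array([ 0.06466371,  0.44918208, -1.31701342]), 'ft_torque': array([-0.03643213, -0.01138586, -0.06381814]), 'grip_width': 0.022988688333812856}
```

View pics/i_wrist.png

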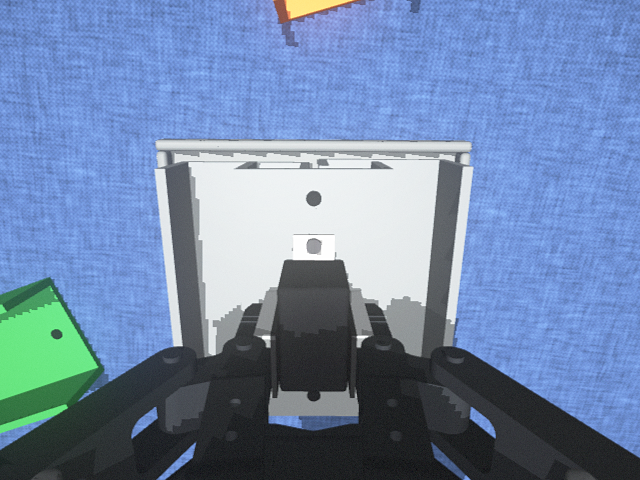

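View pics/i2.png

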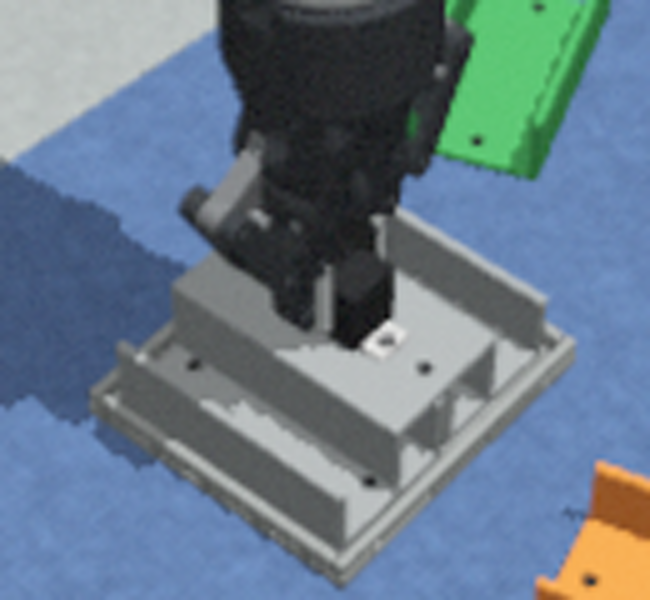

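The legs are inside the troughs, and the outer walls are symmetric (165 and 465 about column 314). I'll ease it down to contact.

move_arm:
  motion:
    - [10,[0,0,0.02],0]
    - [10,[0,0,0.04],0]
    - [10,[0,0,0.05],0]
    - [10,[0,0,0.06],0]
    - [10,[0,0,0.07],0]
    - [10,[0,0,0.08],0]
    - [10,[0,0,0.08],0]
    - [10,[0,0,0.08],0]
    - [10,[0,0,0.08],0]
    - [10,[0,0,0.08],0]

```text
clock: 10.85
eef_pos: [0.4713, 0.0065, 0.0485]
tool_rot: [0.999, 0.049, 0.0, 0.0]
ft_force: [-3.9, -0.1, 8.7]
grip_width: 0.0232
```

move_arm:
  motion:
    - [10,[0,0,0.02],0]
    - [10,[0,0,0.02],0]
    - [10,[0,0,0.02],0]
    - [10,[0,0,0.02],0]
    - [10,[0,0,0.02],0]
    - [10,[0,0,0.02],0]
    - [10,[0,0,0.01],0]
    - [10,[0,0,0.0],0]
    - [10,[0,0,0.0],0]
    - [10,[0,0,0.0],0]

```text
clock: 11.85
eef_pos: [0.4713, 0.0065, 0.0485]
tool_rot: [0.999, 0.049, 0.0, -0.0]
ft_force: [-2.6, -0.8, 8.3]
grip_width: 0.0231
```

```bash
python3 look.py j scene wrist| tail -6; python3 -c "
import cv2
a=cv2.imread('pics/j_scene.png')[160:280,250:380];cv2.imwrite('pics/j2.png',cv2.resize(a,None,fx=5,fy=5,interpolation=2))"
```

```text
[ 0.00000000e+00,  0.00000000e+00,  0.00000000e+00,
         1.00000000e+00]])}
{'clock': 11.95, 'joint_pos': array([ 1.37086385e-02,  3.52193724e-01, -3.62091612e-01,  8.55948830e-01,
       -4.61104034e-07,  3.05681687e+00]), 'joint_vel': array([ 0.00121751,  0.00043201, -0.00072914, -0.00090755,  0.00168519,
        0.0014845 ]), 'tau': array([ 4.02530283e-01, -3.37502110e+01,  1.96462691e+01, -1.49941385e+00,
        2.60415407e-03,  2.48000625e-02]), 'eef_pos': array([0.47131845, 0.0064614 , 0.04846755]), 'tool_rot': array([9.98787808e-01, 4.92223095e-02, 2.80894863e-04, 1.02160982e-05]), 'ft_force': array([-4.06056425, -1.35364157,  9.41583725]), 'ft_torque': array([0.06187579, 0.78187639, 0.06521878]), 'grip_width': 0.02294935929664379}
```

View pics/j2.png

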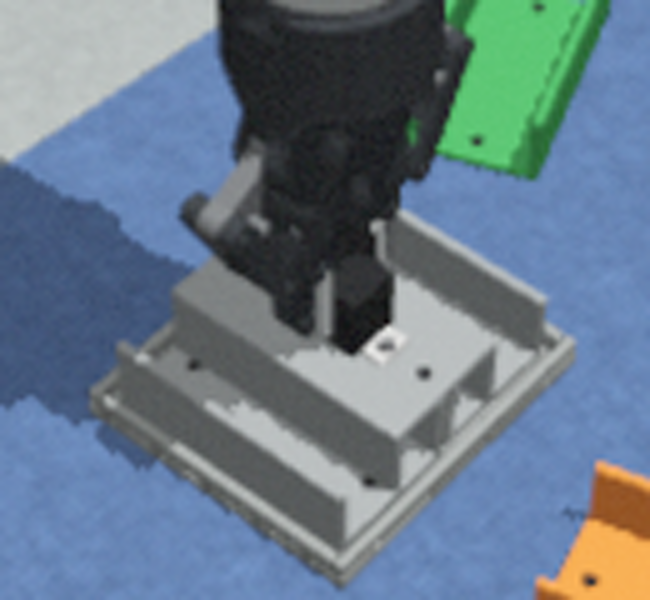

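move_arm:
  motion:
    - [10,[0,0,-0.02],0]
    - [10,[0,0,-0.02],0]
    - [26,[0,0,-0.02],0]
    - [32,[0,0,-0.02],0]
    - [40,[0,0,-0.02],0]
    - [50,[0,0,-0.02],0]
    - [55,[0,0,-0.02],0]
    - [55,[0,0,-0.02],0]
    - [55,[0,0,-0.02],0]
    - [55,[0,0,-0.02],0]

```text
clock: 12.95
eef_pos: [0.4713, 0.0066, 0.0483]
tool_rot: [0.999, 0.049, -0.0, 0.0]
ft_force: [-0.3, 0.0, 0.2]
grip_width: 0.0549
```

move_arm:
  motion:
    - [55,[0,0,-0.1],0]
    - [55,[0,0,-0.3],0]
    - [55,[0,0,-0.6],0]
    - [55,[0,0,-0.9],0]
    - [55,[0,0,-1.3],0]
    - [55,[0,0,-1.7],0]
    - [55,[0,0,-2.1],0]
    - [55,[0,0,-2.4],0]
    - [55,[0,0,-2.4],0]
    - [55,[0,0,-2.4],0]

```text
clock: 13.95
eef_pos: [0.4715, 0.0066, 0.1688]
tool_rot: [0.999, 0.049, 0.001, 0.0]
ft_force: [0.1, 0.3, 0.1]
grip_width: 0.0548
```

```bash
python3 look.py k scene wrist| tail -3; python3 -c "
import cv2
a=cv2.imread('pics/k_scene.png')[160:280,250:380];cv2.imwrite('pics/k2.png',cv2.resize(a,None,fx=5,fy=5,interpolation=2))"
```

```text
3.05479773e-06,  3.05688798e+00]), 'joint_vel': array([ 0.00225263,  0.00721164, -0.00379148, -0.00124535,  0.00125072,
        0.00135848]), 'tau': array([-3.12792872e-04, -3.55142891e+01,  2.42707944e+01, -1.25931320e-02,
        2.98415698e-04,  3.64406549e-05]), 'eef_pos': array([0.47069586, 0.00654172, 0.16759764]), 'tool_rot': array([ 9.98784749e-01,  4.92799119e-02, -7.17489839e-04, -2.69415431e-05]), 'ft_force': array([-0.30167857,  0.75180799, -0.12812991]), 'ft_torque': array([-0.00683649,  0.02189966,  0.00518974]), 'grip_width': 0.055062207655939326}
```

View pics/k2.png

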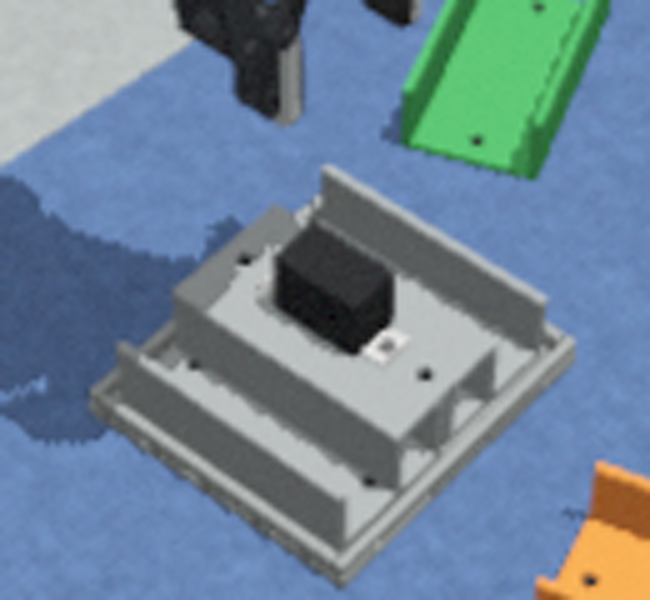

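View pics/k_wrist.png

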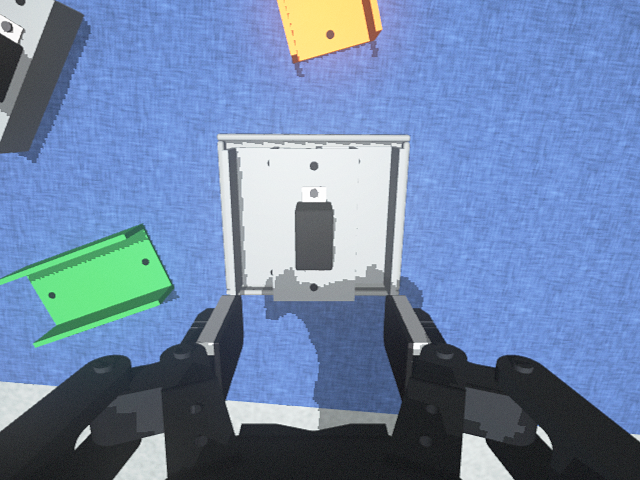

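Released and clear. The spare stands between the outer legs, with its web holes at wrist (314,166) and (314,287). Now I'll check level, height and ends by triangulating.

Run:
```python
from h import *
np.set_printoptions(precision=4,suppress=True)
w=cam('wrist');s=cam('scene');t=cam('top')
print(get_obs()['clock'])
def ref(g,p,r):
    x,y=np.round(p).astype(int);q=g[y-r:y+r+1,x-r:x+r+1].astype(float);q=np.clip(np.median(q)-25-q,0,None);Y,X=np.mgrid[-r:r+1,-r:r+1];return [x+(q*X).sum()/q.sum(),y+(q*Y).sum()/q.sum()]
gw,gs=[cv2.cvtColor(c['color'],cv2.COLOR_RGB2GRAY) for c in(w,s)]
W=[ref(gw,p,7) for p in[(314,166),(314,287)]];S=[ref(gs,p,3) for p in[(335,234.8),(299.2,212)]]
print(W,S)
P=tri(w,W,s,S);d=P[0]-P[1];print(P,P.mean(0),np.degrees(np.arctan2(d[1],d[0])),np.linalg.norm(d[:2]))
c=gw[120:320,210:430];cv2.imwrite('pics/l.png',cv2.resize(c,None,fx=3,fy=3,interpolation=2)[:600,:800])
```

```text
14.2
[[np.float64(313.5673758865248), np.float64(165.00015417823005)], [np.float64(313.419140625), np.float64(287.0046875)]] [[np.float64(334.605749486653), np.float64(234.50513347022587)], [np.float64(298.5296803652968), np.float64(211.6027397260274)]]
[[0.5153 0.0113 0.0395 0.0003]
 [0.4261 0.0026 0.0387 0.0005]] [0.4707 0.007  0.0391 0.0004] 5.542732259579761 0.08958908470952615
```

View pics/l.png

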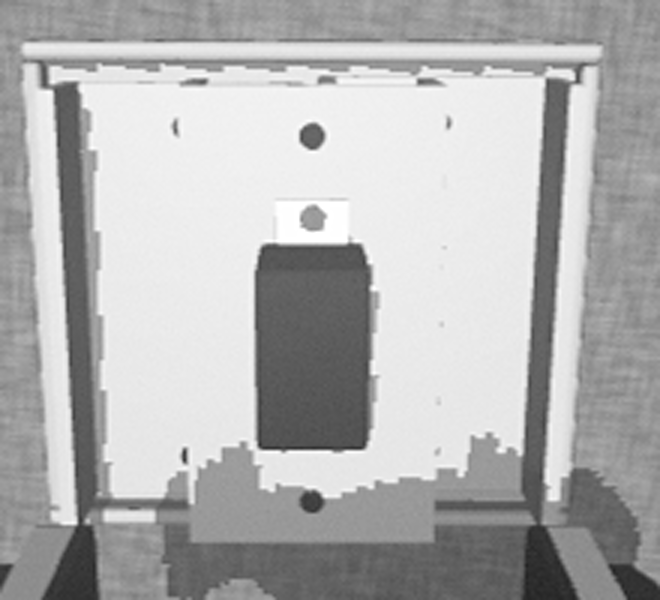

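Run:
```python
from h import *
w=cam('wrist')
d=np.array([np.cos(np.radians(5.5)),np.sin(np.radians(5.5))])
for uv,z in(((313,148.2),.041),((313,300.3),.041),((235,147.5),.037),((394,146.5),.037)): print(uv,z,(plane(w,uv,z)[0,:2]-[.4715,.0065])@d)
g=w['color'][130:160,225:405,::-1];cv2.imwrite('pics/m.png',cv2.resize(g,None,fx=4.4,fy=8,interpolation=2))
```

```text
(313, 148.2) 0.041 0.055398425065464496
(313, 300.3) 0.041 -0.055529590244749016
(235, 147.5) 0.037 0.05546638981375296
(394, 146.5) 0.037 0.05647867963838731
```

View pics/m.png

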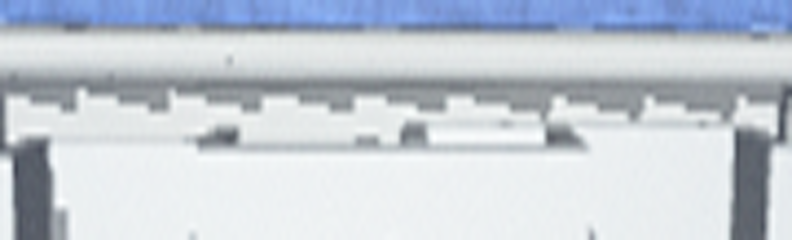

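Ends are even within about 1 mm, the spare is centred and seated, and the gripper is clear. Handing in.

```bash
python3 -c "
from workcell import *
print(job_done())"
```

```text
the job is handed in; nothing more can be done
None
```

I gripped the wide spare by its module and turned it about 17° to match the tray. I lowered it astride the seam until it met the floor at about 9 N, then released it and backed off. I handed in at about 14.3 s.

**Final checks (wrist and scene cameras):**
- **Position:** the web centre is at (0.4707, 0.0070), against a seam midpoint of (0.4715, 0.0065).
- **Parallel:** the spare's yaw is 5.5°, against 5.4–5.5° for the channels.
- **Ends:** they are even within about 1 mm.
- **Level:** the two web holes differ by 0.8 mm in height over 90 mm, which is within measurement noise.
- **Legs:** one stands in each trough.
- **Bystanders:** no move went near the narrow, green and orange channels; I took no measurements of them after placing.

**Checks that disagreed:**
- **Web height:** it triangulated to 0.039, about 2 mm below the 0.041 expected from the measured floor. At contact, the tool height implied leg tips about 2 mm above that floor. The two errors have opposite signs and are about the size of the calibration error.
- **Spare height before grasping:** the two-view measurement was noisy, at 0.013–0.058, because the arm was still settling in the first picture. I used 0.034 from the text, confirmed by the web's apparent length and width (0.110 by 0.060).
- **Moment at contact:** it was about 0.8 N m before release, so the spare may have been slightly tilted in the grip and settled by under 1 mm when let go.

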